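# Unpin the ring tray and hold it up level

## Robot

A 6-joint arm with a two-finger parallel gripper is mounted at the origin on the work surface. World frame = base frame: x ahead of the robot, y to its left, z up, the work surface at z = 0. Lengths are in mm, angles in rad, forces in N, time in s.
With the tool pointing down it reaches from about 425 to 950 mm from the base axis. Payload 3.5 kg.
Tool frame: the origin (TCP) lies midway between the tips of the shut fingers; the grasp point (between the pads) lies 19 mm behind it; z points along the fingers, y is the line along which they close (so a half turn about z gives the same grasp; the last joint's range is limited). The gripper opens to 85 mm and grips with 20 to 120 N. Pads are 22 mm wide; open, the fingers measure 114 mm over their backs; the gripper's body (76 mm by 85 mm) begins 54 mm behind the grasp point. The pads swing forward as they close: fully open they stand 13 mm farther back than shut.
Start: joints at [-1.371, 0.286, 1.577, -0, 1.279, -0.15], TCP at [231.352, -634.099, 192.625] pointing down, gripper open.
Joint ranges: [-2.77, 2.77], [-0.9, 2.22], [0.21, 2.48], [-1.53, 4.67], [0.24, 2.81], [-2.84, 2.84]. Speed limits (rad/s): [2.79, 2.79, 3.14, 3.14, 3.14, 3.14].

## Interface

Orientations are given as a unit quaternion [x, y, z, w].
In Python, from bench import * gives the robot as it stands. The module is installed in compiled form; this text tells all that it offers.
- The arm moves only by the tool apply_moves, never from a script. Its argument "steps" is a list of rows, each a list of 3 entries, a list of its own where there are three numbers: the shift along the tool's x, y, z normalised to -1 to 1, where 1 is 0.02 m, then the turn, a rotation vector about the tool's x, y, z normalised to -1 to 1, where 1 is 120 degrees, then the closure, from -1 (fully open) to 1 (shut). A call has exactly 10 rows; each row shifts and turns the commanded pose from where the row before left it, along the tool's axes as they then stand; what a row does not reach is not made up. A row lasts 1/8 s, in which the tool goes at most 62.5 mm and 10.7 degrees, less where a joint would pass 70% of its speed; a pose out of reach is approached as far as the arm can. A call with a number of a shift or a turn outside -1 to 1 is refused whole. A call with a gripper value outside its range is refused whole. The fingers move at their own pace and stop on an object; "force" is the grip in N (left out, the last holds). Time passes only in rows, so rows that do not move let the fingers close, or fill a call up. It gives the time, the measured TCP pose, the force, the opening and the grip force at its end, in the units of the state.
- sense(): the state, without advancing time (a new reading comes with each control period).
- camera(name): name is "scene" or "top"; returns a dict with "img" (384x512x3 uint8, blue, green, red), "depth" (384x512 float32, mm along the optical axis (not along the pixel's ray), 0 where there is no reading), "mtx" (3x3 intrinsics, pixels), "R" (3x3) and "t" (3): a world point X has camera coordinates R X + t. Camera axes: x right, y down, z forward; pixel columns grow to the right and rows downward; lengths in mm; the calibration is good to about 2 mm. A picture is of the moment at which its call begins.
- close_job(): hands the job in; it is judged then, once.
The state is a dict: "time": time; "q": joint angles; "joint_velocities": joint speeds; "effort": joint torques, N m; "tcp_pos": TCP position; "orientation": TCP orientation; "ft_force": force on the tool from outside, world axes, zero at the start; "ft_torque": the same for the moment, N m; "opening": finger opening in mm; "finger_force": force on a finger pad.
Only numpy, scipy, OpenCV 4.12 (cv2) and the standard library are available. Lean on these libraries where they do the work, as an engineer would, in place of code of your own. Each camera call takes 0.05 s, during which the arm holds its last target. There are 200 camera calls.

## Task

The little metal tray with two finger rings lying in it is locked to its wooden stand by a pin: draw the pin straight out by its black knob while the tray stays seated, and lay it in the open notch on top of the small metal pin rest beside the stand, then let go of it. Then take the tray by its wooden crossbar, lift it about 12 cm straight up off the stand with the rings still in it, and finish while holding it there, level and still, with nothing but the gripper carrying it. Do not tip the tray on the way, and leave the other things on the bench where they are.

Things in the scene. Friction and masses are not known exactly. Their poses are not given: they have to be found in the camera images.
- stand: Fixed dark wooden block, 30 mm high, x +-73, y -85 to +70 mm; origin on the bench under the tray's centre, z up, turned up to 0.2 rad. The tray sits freely on top between two steel strips 7 mm high. At the -y end a steel post 36 mm wide (x), 85 mm high, y -71 to -85 mm, with a 13 mm round bore along y at x 0, z 60 mm.
- tray: Loose aluminium tray 124 (x) x 110 (y) mm, floor 6 mm thick, rim 16 mm high, about 0.45 kg, balanced under its handle. At each y end an upright lug 36 mm wide, 55 mm high, |y| 55 to 69 mm, with a 13 mm bore; the pin goes through the -y one. Origin: centre of the underside, 30 mm above the bench at the start; axes as the stand's.
- tray_handle (a point): Centre of the tray's wooden crossbar: 14 mm thick (x), 60 mm long (y), 22 mm high, on a 12 mm round stem above the tray's centre, 85 mm above its underside. Its x axis is the direction to pinch along.
- pin: Loose 45 g pin; origin on its axis at the shoulder. Steel shank 10 mm thick, 40 mm long, to +y; black round knob 20 mm thick, 36 mm long, to -y. Starts level in the bores along the stand's y, knob outside the post, shoulder 1 to 5 mm off it; slides freely, 3 mm play. May roll: only its y axis means anything. Balances in the shank 10 mm from the shoulder.
- pin_knob (a point): Middle of the knob, on the pin's axis, 18 mm from the shoulder: the place to grip from above, fingers closing across the 20 mm.
- pin_mid (a point): Middle of the shank, on the axis, 20 mm from the shoulder.
- pin_tip (a point): Free end of the shank, on the axis, 40 mm from the shoulder.
- pin_rest: Fixed aluminium block 40 (x) x 34 (y) x 62 mm high, on the near (-x) or far (+x) side of the pin (a steel cube stands on the other side); origin centre of underside. In its top a notch right through along y: 14 mm wide, floor 45 mm above the bench, 10 mm deep plus flared lips. Parked: shank in the notch, axis at z 50 mm, knob overhanging the -y end, shoulder 1 to 4 mm off the end face.
- ring1: Loose brass finger ring lying in the tray, 22 mm across, 6 mm high, 12 g; origin at the centre of its underside.
- ring2: Loose steel finger ring, same size, lying in the tray on the other side of the handle.
- doming_cube: Bystander: loose steel cube, 36 mm, with a round dent on top; origin under its centre.
- jar: Bystander: amber glass jar, 52 mm across, 70 mm high.
- bottle: Bystander: white plastic bottle, 48 mm across, 125 mm high.
- spool: Bystander: copper-coloured spool, 48 mm across, 50 mm high.
- pliers: Bystander: pliers lying flat, about 130 mm long, 12 mm high.
- file: Bystander: file with a wooden handle lying flat, about 215 mm long, 18 mm high.
There are look-alikes about, which are no part of the job. What is shaped like the stand but orange is not meant.

How it is judged (in metres and radians):
On the way, in this order (a step that is already met when the one before it is completed fails the run):
1. the pin is drawn clear out of the post, the tray still seated (y of pin_tip in the frame of stand below -0.086 m and height (world z) of tray below 0.036 m and angle between tray's own z axis and vertical below 0.06 rad), for 0.1 s.
2. the pin lies in the notch of the pin rest, let go, the tray still seated (x of pin_mid in the frame of pin_rest between -0.005 and 0.005 m and y of pin_mid in the frame of pin_rest between -0.015 and 0.015 m and z of pin_mid in the frame of pin_rest between 0.045 and 0.054 m and angle between the y axis of pin and the y axis of pin_rest, either way round below 0.2 rad and contact force between pin and the fingers below 0.1 N and height (world z) of tray below 0.036 m and angle between tray's own z axis and vertical below 0.06 rad), for 0.2 s.
3. the tray is off the stand in the gripper (height (world z) of tray above 0.05 m and contact force between tray and stand below 0.05 N and contact force between tray and the fingers above 1 N), for 0.2 s.
At the end, for the whole second after the job is handed in: Gripper alone holds the tray: underside over 120 mm above the bench, within 80 mm sideways of the stand, tilt under 0.1 rad, under 20 mm/s and 0.1 rad/s, both rings in it. Pin let go in the rest's notch: mid-shank within 5 mm across, 15 along, 5 in height, 0.2 rad (height (world z) of tray above 0.12 m and angle between tray's own z axis and vertical below 0.1 rad and linear speed of tray below 0.02 m/s and angular speed of tray below 0.1 rad/s and horizontal distance between tray and stand below 0.08 m and contact force between tray and the fingers above 1 N and contact force between tray and stand below 0.05 N and contact force between tray and doming_cube below 0.05 N and contact force between tray and jar below 0.05 N and contact force between tray and bottle below 0.05 N and contact force between tray and spool below 0.05 N and contact force between tray and pliers below 0.05 N and contact force between tray and file below 0.05 N and contact force between tray and pin below 0.05 N and contact force between tray and pin_rest below 0.05 N and x of pin_mid in the frame of pin_rest between -0.005 and 0.005 m and y of pin_mid in the frame of pin_rest between -0.015 and 0.015 m and z of pin_mid in the frame of pin_rest between 0.045 and 0.054 m and angle between the y axis of pin and the y axis of pin_rest, either way round below 0.2 rad and contact force between pin and the fingers below 0.1 N and x of ring1 in the frame of tray between -0.06 and 0.06 m and y of ring1 in the frame of tray between -0.055 and 0.055 m and z of ring1 in the frame of tray between 0 and 0.03 m and x of ring2 in the frame of tray between -0.06 and 0.06 m and y of ring2 in the frame of tray between -0.055 and 0.055 m and z of ring2 in the frame of tray between 0 and 0.03 m); the arm keeps its last pose, push and grip.
It fails at once if the tray is tipped by more than 0.3 rad (angle between tray's own z axis and vertical above 0.3 rad).
It fails at once if a ring is spilled from the tray (not (x of ring1 in the frame of tray between -0.06 and 0.06 m and y of ring1 in the frame of tray between -0.055 and 0.055 m and z of ring1 in the frame of tray between 0 and 0.03 m and x of ring2 in the frame of tray between -0.06 and 0.06 m and y of ring2 in the frame of tray between -0.055 and 0.055 m and z of ring2 in the frame of tray between 0 and 0.03 m)).
It fails at once if a bystander is moved by more than 30 mm (distance of any of doming_cube, jar, bottle, spool, pliers, file from where it was at the start of the episode above 0.03 m).
It also fails if it takes over 48 s, if anything falls off the work surface, if the arm or the gripper's body presses on something with over 40 N, if the wrist force passes 120 N, or if a joint passes its speed limit or range.

## Working session

There is one attempt and no reset: what is moved stays moved. The work goes in short steps, Python scripts to look and compute and a tool call to move; the robot and the scene stay as the last step left them, time stands still between calls to the robot, and variables do not carry over. Pictures are saved under pics/ and viewed, at most 10 in all, crops included, and the job is handed in when it is done.

Besides the shell and the picture viewer there is one more tool, called after "Emit:" by a JSON object that holds its "op" and its "data", one argument or row to a line. apply_moves: Moves the arm, as the interface text tells. Its arguments: {"type":"object","properties":{"steps":{"type":"array","items":{"type":"array"}},"force":{"type":"number"}},"required":["steps"]}

```bash
mkdir -p pics; cat > h.py <<'E'
from bench import *
import numpy as np, cv2
def pts(c):
    d=c["depth"]; h,w=d.shape; v,u=np.mgrid[:h,:w]
    K=c["mtx"]; p=np.stack([(u-K[0,2])/K[0,0]*d,(v-K[1,2])/K[1,1]*d,d],-1)
    P=(p-np.ravel(c["t"]))@c["R"]; P[d==0]=np.nan
    return P
def ray(c,u,v,z):
    K=c["mtx"]; r=c["R"].T@np.array([(u-K[0,2])/K[0,0],(v-K[1,2])/K[1,1],1]); o=-c["R"].T@np.ravel(c["t"])
    return o+r*(z-o[2])/r[2]
E
python3 - <<'E'
from h import *
for n in("scene","top"):
    c=camera(n); np.savez(n+"0.npz",**c); cv2.imwrite(f"pics/{n}0.png",cv2.resize(c["img"],(800,600)))
    print(n,(-c["R"].T@np.ravel(c["t"])).round(),c["R"].round(2).tolist(),c["mtx"][0,0])
s=sense();print(s)
E
```

```text
scene [1122.  272.  809.] [[-0.36, 0.93, -0.0], [0.67, 0.26, -0.69], [-0.64, -0.25, -0.72]] 368.38490842762405
top [ 270.   43. 1516.] [[0.02, -1.0, 0.01], [-0.99, -0.03, -0.16], [0.16, -0.0, -0.99]] 441.89981747507994
{'time': 0.1, 'q': array([-1.37102053e+00,  2.87140121e-01,  1.57804483e+00, -3.98927131e-05,
        1.27859701e+00, -1.50030506e-01]), 'joint_velocities': array([-0.00142468, -0.00252455, -0.00442486, -0.00129628,  0.0016743 ,
        0.00028822]), 'effort': array([ 9.30795832e-04, -4.07298160e+01, -2.93698454e+01, -1.28195820e-04,
        3.41523373e-03,  9.05354426e-06]), 'tcp_pos': array([ 231.19382499, -633.44365081,  191.33584883]), 'orientation': array([ 9.84741803e-01,  1.74018343e-01, -4.63128545e-05, -1.09384229e-03]), 'ft_force': array([-0.19848307,  0.3974279 ,  0.34655052]), 'ft_torque': array([0.03143587, 0.0369011 , 0.03166259]), 'finger_force': 0.0, 'opening': 85.37251426152874}
```

View pics/top0.png

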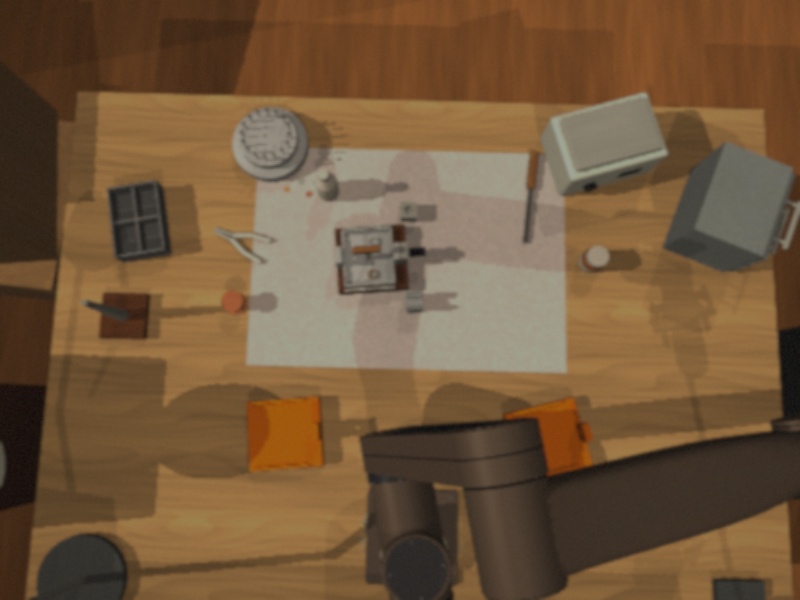

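View pics/scene0.png

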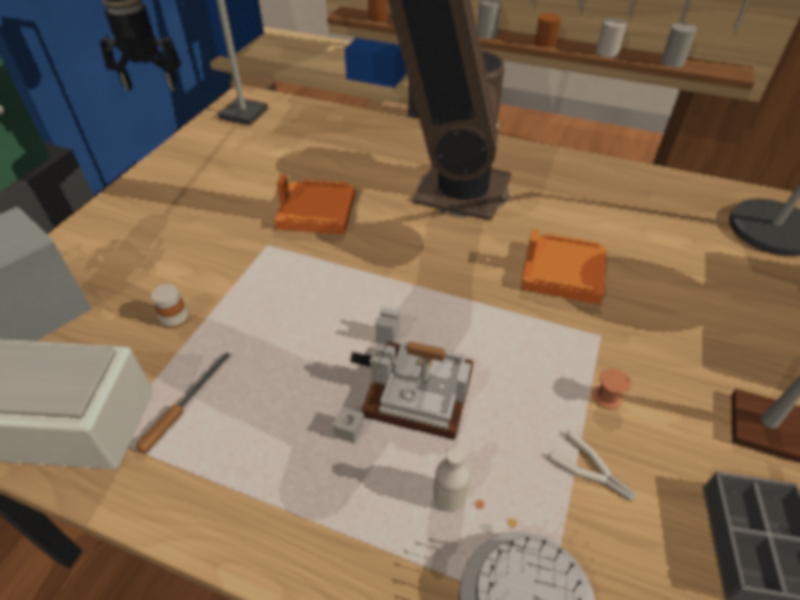

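The top view shows the stand at (370,260), the pin knob at (417,252), and two blocks at (408,212) and (415,302). In the scene view the taller notched block is the one nearer the robot, at (387,322), so that is the rest. The dented cube is at (349,423). Next I measure with depth.

```bash
python3 - <<'E'
from h import *
for n in("top","scene"):
    c=dict(np.load(n+"0.npz")); P=pts(c); hsv=cv2.cvtColor(c["img"],cv2.COLOR_BGR2HSV)
    near=(P[...,0]>400)&(P[...,0]<800)&(P[...,1]>-250)&(P[...,1]<250)
    z=P[...,2]
    if n=="top":
        q=P[192//1-0:193,230:270]; print("bench z",np.nanmedian(z[220:230,300:340]))
    # components above 25
    def rep(name,m):
        k,l,s,_=cv2.connectedComponentsWithStats(m.astype(np.uint8))
        for i in range(1,k):
            if s[i,4]>=8:
                Q=P[l==i]; r=cv2.minAreaRect(Q[:,:2].astype(np.float32))
                print(n,name,s[i].tolist(),"med",np.nanmedian(Q,0).round(1),"rect",np.round(r[0],1),np.round(r[1],1),round(r[2],1),"zmax",np.nanmax(Q[:,2]).round(1))
    rep("z>100",near&(z>98)&(z<135))
    rep("75-98",near&(z>76)&(z<97))
    rep("55-70",near&(z>52)&(z<72))
    rep("25+",near&(z>25))
    rep("dark",near&(z>40)&(hsv[...,2]<50))
    a=(slice(130,200),slice(205,280)) if n=="top" else (slice(190,290),slice(215,310))
    cv2.imwrite(f"pics/{n}crop.png",cv2.resize(c["img"][a],None,fx=7 if n=="top" else 6,fy=7 if n=="top" else 6,interpolation=cv2.INTER_CUBIC))
E
```

```text
bench z 1.730391453608536
top z>100 [204, 108, 7, 10, 52] med [740.4 202.5 123.7] rect [742.7 203.5] [20.8 24.2] 55.1 zmax 131.6
top z>100 [226, 157, 18, 6, 94] med [584.8 108.8 124.5] rect [586.1 107.7] [14.3 55.5] 2.1 zmax 132.8
top 75-98 [202, 110, 14, 13, 94] med [733.8 196.3  85. ] rect [740.8 201.9] [39.8 44.7] 19.3 zmax 94.8
top 75-98 [252, 155, 9, 12, 95] med [593.1  37.7  86. ] rect [592.9  37.9] [36.8 26.6] 1.5 zmax 91.7
top 75-98 [214, 158, 5, 11, 48] med [581.1 169.5  85.6] rect [580.3 169.9] [34.6 13.5] 2.7 zmax 92.3
top 55-70 [203, 119, 14, 6, 25] med [723.7 197.4  61.7] rect [727.9 198.2] [16.5 44.6] 15.0 zmax 71.5
top 55-70 [261, 158, 12, 7, 63] med [595.4   1.1  66. ] rect [596.6   2.5] [18.5 38.3] 7.8 zmax 72.0
top 55-70 [216, 164, 5, 7, 11] med [566.3 162.1  61.3] rect [571.3 163. ] [ 8.8 23.6] 67.7 zmax 70.9
top 55-70 [252, 166, 9, 2, 12] med [576.1  35.6  60.1] rect [575.3  37.3] [ 2.3 27. ] 3.1 zmax 71.9
top 55-70 [260, 186, 11, 5, 42] med [504.6   5.6  59.3] rect [505.7   5.6] [13.5 33.7] 2.7 zmax 65.9
top 55-70 [261, 194, 10, 5, 39] med [477.8   4.9  59.7] rec
[... 1623 characters left out ...]
27] med [599.4 172.3  61.5] rect [598.5 172.9] [ 6.1 15.3] 28.3 zmax 71.3
scene 55-70 [278, 305, 22, 14, 102] med [764.9 210.   61.5] rect [759.7 208.3] [18.8 46.3] 15.1 zmax 72.0
scene 25+ [240, 196, 16, 21, 256] med [505.    8.5  51. ] rect [494.5   6. ] [40.5 35.2] 6.3 zmax 64.9
scene 25+ [224, 218, 79, 60, 3162] med [602.6 105.   38.3] rect [591.2  81.4] [148.4 194.6] 5.4 zmax 129.2
scene 25+ [213, 260, 19, 19, 240] med [699.5  22.2  36.2] rect [697.3  21.8] [36.9 37.4] 89.6 zmax 40.5
scene 25+ [277, 286, 24, 38, 654] med [756.9 206.6  83.6] rect [750.  204.7] [39.3 48.3] 6.8 zmax 128.5
scene dark [226, 227, 10, 7, 51] med [603.7   5.3  67.3] rect [603.3   4. ] [11.3 25.3] 13.1 zmax 71.8
```

View pics/topcrop.png

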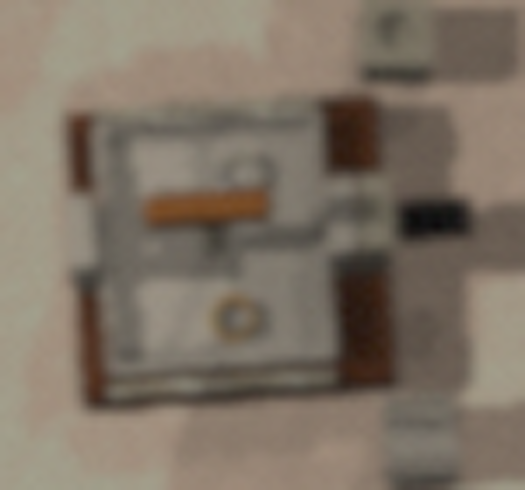

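View pics/scenecrop.png

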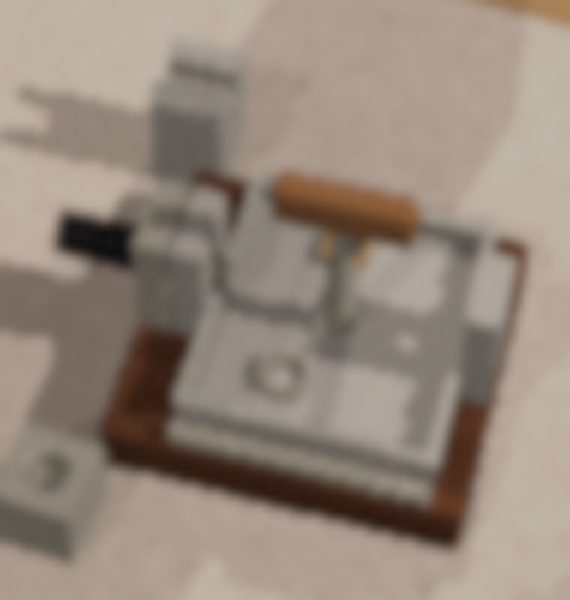

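The top crop shows the knob at about (435,217), the post left of it, the brass ring at (240,318) and the rest at the lower right. The scene crop shows the rest at the upper left, its notch running along the knob's direction. The heights and sizes match the given ones.

From the two views:
- Stand yaw: about 0.093 rad.
- Handle: (587.3, 108.4).
- Knob: (597, 3), z 60.
- Rest: (493.4, 5.3).

I swing the arm there now and turn the tool by +1.314 rad in the world on the way.

Emit:
{"op": "apply_moves", "data": {
  "steps": [
    [[0.766, -0.643, 0], [0, 0, -0.0628], -1],
    [[0.843, -0.537, 0], [0, 0, -0.0628], -1],
    [[0.907, -0.421, 0], [0, 0, -0.0628], -1],
    [[0.954, -0.299, 0], [0, 0, -0.0628], -1],
    [[0.985, -0.171, 0], [0, 0, -0.0628], -1],
    [[0.999, -0.04, 0], [0, 0, -0.0628], -1],
    [[0.996, 0.09, 0], [0, 0, -0.0628], -1],
    [[0.975, 0.22, 0], [0, 0, -0.0628], -1],
    [[0.938, 0.346, 0], [0, 0, -0.0628], -1],
    [[0.885, 0.466, 0], [0, 0, -0.0628], -1]
  ],
  "force": 30
}}

```text
time: 1.35
tcp_pos: [331.3, -459.8, 192.0]
orientation: [0.671, 0.741, 0.0, -0.001]
ft_force: [-0.0, 0.7, -0.0]
opening: 85.4
finger_force: 0.0
```

```bash
cat >> h.py <<'E'
from scipy.spatial.transform import Rotation as Ro
def to(target,yaw=0.093):
    s=sense(); R=Ro.from_quat(s["orientation"]).as_matrix()
    d=R.T@(np.array(target)-s["tcp_pos"])/20
    ty=np.arctan2(R[1,1],R[0,1])
    print("t",round(s["time"],2),"tcp",s["tcp_pos"].round(1),"z",R[:,2].round(3),"yaw(tool y)",ty.round(4),"turn z units",round(-(yaw-ty)/np.radians(120),4))
    print("units",d.round(3),"F",s["ft_force"].round(1),"T",s["ft_torque"].round(2),"open",round(s["opening"],1),"ff",s["finger_force"])
E
python3 -c "
from h import *
to([597.1,3.5,170])"
```

```text
t 1.35 tcp [ 331.3 -459.8  192. ] z [-0.     0.001 -1.   ] yaw(tool y) 0.0986 turn z units 0.0027
units [21.745 15.508  1.117] F [-0.   0.7 -0. ] T [ 0.01 -0.05 -0.03] open 85.4 ff 0.0
```

Emit:
{"op": "apply_moves", "data": {
  "steps": [
    [[1, 0.71, 0], [0, 0, 0], -1],
    [[1, 0.71, 0], [0, 0, 0], -1],
    [[1, 0.71, 0], [0, 0, 0], -1],
    [[1, 0.71, 0], [0, 0, 0], -1],
    [[1, 0.71, 0], [0, 0, 0], -1],
    [[1, 0.71, 0], [0, 0, 0], -1],
    [[1, 0.71, 0], [0, 0, 0], -1],
    [[1, 0.71, 0], [0, 0, 0], -1],
    [[1, 0.71, 0], [0, 0, 0], -1],
    [[1, 0.71, 0], [0, 0, 0], -1]
  ]
}}

```text
time: 2.6
tcp_pos: [454.0, -246.9, 192.4]
orientation: [0.674, 0.739, 0.0, -0.0]
ft_force: [0.0, 0.2, -0.0]
opening: 85.2
finger_force: 0.0
```

Emit:
{"op": "apply_moves", "data": {
  "steps": [
    [[1, 0.71, 0], [0, 0, 0], -1],
    [[1, 0.71, 0], [0, 0, 0], -1],
    [[1, 0.71, 0], [0, 0, 0], -1],
    [[1, 0.71, 0], [0, 0, 0], -1],
    [[1, 0.71, 0], [0, 0, 0], -1],
    [[1, 0.71, 0], [0, 0, 0], -1],
    [[1, 0.71, 0], [0, 0, 0], -1],
    [[1, 0.71, 0], [0, 0, 0], -1],
    [[1, 0.71, 0], [0, 0, 0], -1],
    [[0, 0, 0], [0, 0, 0], -1]
  ]
}}

```text
time: 3.85
tcp_pos: [564.0, -55.4, 192.3]
orientation: [0.673, 0.74, -0.0, -0.0]
ft_force: [-1.0, -0.1, -0.6]
opening: 85.2
finger_force: 0.0
```

```bash
python3 -c "
from h import *
to([597.1,3.5,170])"
```

```text
t 3.85 tcp [564.  -55.4 192.3] z [-0.001  0.    -1.   ] yaw(tool y) 0.0949 turn z units 0.0009
units [2.776 1.927 1.113] F [-1.  -0.1 -0.6] T [-0.03  0.05 -0.02] open 85.2 ff 0.0
```

Emit:
{"op": "apply_moves", "data": {
  "steps": [
    [[0.925, 0.642, 0.5], [0, 0, 0], -1],
    [[0.925, 0.642, 0.5], [0, 0, 0], -1],
    [[0.926, 0.643, 0.5], [0, 0, 0], -1],
    [[0, 0, 1], [0, 0, 0], -1],
    [[0, 0, 1], [0, 0, 0], -1],
    [[0, 0, 0.5], [0, 0, 0], -1],
    [[0, 0, 0], [0, 0, 0], -0.5],
    [[0, 0, 0], [0, 0, 0], -0.5],
    [[0, 0, 0], [0, 0, 0], -0.5],
    [[0, 0, 0], [0, 0, 0], -0.5]
  ]
}}

```text
time: 5.1
tcp_pos: [597.6, 1.7, 113.4]
orientation: [0.673, 0.74, 0.0, 0.001]
ft_force: [0.4, 0.5, 0.5]
opening: 64.1
finger_force: 0.0
```

```bash
python3 - <<'E'
from h import *
to([597.1,3.5,42])
for n in("scene","top"):
    c=camera(n); np.savez(n+"1.npz",**c)
a=cv2.resize(np.load("scene1.npz")["img"][160:290,170:320],None,fx=4,fy=4,interpolation=cv2.INTER_CUBIC)
cv2.imwrite("pics/s1.png",a)
# rest: refine from 4 frames' worth
for n in("scene0","scene1","top0"):
    c=dict(np.load(n+".npz"));P=pts(c);m=(abs(P[...,0]-493)<30)&(abs(P[...,1]-5)<28)&(P[...,2]>20)
    Q=P[m];T=Q[Q[:,2]>50];print(n,cv2.minAreaRect(Q[:,:2].astype(np.float32)),cv2.minAreaRect(T[:,:2].astype(np.float32)))
    N=Q[(Q[:,2]>40)&(Q[:,2]<50)]
    if len(N)>5: print(len(N),np.median(N,0))
E
```

```text
t 5.1 tcp [597.6   1.7 113.4] z [ 0.001 -0.    -1.   ] yaw(tool y) 0.0943 turn z units 0.0006
units [ 0.093 -0.02   3.57 ] F [0.4 0.5 0.5] T [-0.01 -0.05  0.03] open 64.1 ff 0.0
scene0 ((499.0072021484375, 6.466243743896484), (49.51435089111328, 35.20050048828125), 6.283709526062012) ((495.1465148925781, 6.377519607543945), (39.82758712768555, 34.29459762573242), 8.635988235473633)
67 [493.90960038   9.11027016  46.18918625]
scene1 ((493.06982421875, 5.002056121826172), (59.81180191040039, 55.935821533203125), 0.19016389548778534) ((493.06982421875, 5.002056121826172), (59.81180191040039, 55.935821533203125), 0.19016389548778534)
61 [493.41918115   7.00896029  46.36977   ]
top0 ((499.24468994140625, 6.389949798583984), (59.057456970214844, 37.52315902709961), 15.496794700622559) ((493.06976318359375, 4.063682556152344), (40.05689239501953, 34.027915954589844), 8.27437686920166)
43 [493.43620922   4.75946321  44.32266303]
```

View pics/s1.png

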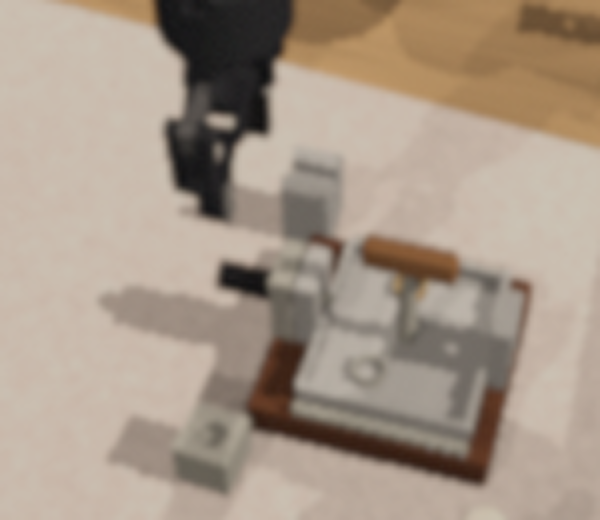

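The scene crop shows the knob at (245,278) and the +x fingertip at (213,212). I'll check that tip against its projection before descending.

```bash
python3 - <<'E'
from h import *
c=dict(np.load("scene1.npz"))
def pj(X):
    p=c["mtx"]@(c["R"]@np.array(X,float)+np.ravel(c["t"]));return ((p[:2]/p[2]-[170,160])*4).round()
print("knob",pj([597,3.5,60]),pj([597,3.5,70]),"handle",pj([587.3,108.4,126]))
for s in(32,47): print("tip",s,pj([597.6+s*.9957,1.7+s*.093,120]),pj([597.6-s*.9957,1.7-s*.093,120]))
P=pts(c);hsv=cv2.cvtColor(c["img"],cv2.COLOR_BGR2HSV)
m=(hsv[...,2]<60)&(P[...,2]>85)&(P[...,2]<150)&(abs(P[...,0]-597)<80)&(abs(P[...,1]-2)<40)
Q=P[m];print(len(Q),np.nanmin(Q,0),np.nanmax(Q,0),np.nanmedian(Q,0))
P=pts(dict(np.load("top1.npz")));hs=cv2.cvtColor(np.load("top1.npz")["img"],cv2.COLOR_BGR2HSV)
E
```

```text
knob [246. 277.] [245. 267.] handle [408. 247.]
tip 32 [221. 255.] [255. 179.]
tip 47 [213. 274.] [262. 162.]Traceback (most recent call last):
  File "<stdin>", line 9, in <module>
    res = np.fmin.reduce(a, axis=axis, out=out, **kwargs)
ValueError: zero-size array to reduction operation fmin which has no identity
```

```bash
python3 - <<'E'
from h import *
to([597.1,3.5,42])
c=camera("scene");np.savez("scene2.npz",**c)
for f in("scene1","scene2"):
    c=dict(np.load(f+".npz"))
    P=pts(c);hsv=cv2.cvtColor(c["img"],cv2.COLOR_BGR2HSV)
    for v in range(196,216,3):
        print(v,[(u,hsv[v,u,2],*P[v,u].round().tolist()) for u in range(211,232,4) if hsv[v,u,2]<75])
cv2.imwrite("pics/s2.png",cv2.resize(c["img"][100:290,130:330],None,fx=3,fy=3,interpolation=cv2.INTER_CUBIC))
E
```

```text
t 5.2 tcp [597.3   1.8 113. ] z [ 0.001 -0.    -1.   ] yaw(tool y) 0.0943 turn z units 0.0006
units [ 0.088 -0.007  3.552] F [-0.9  0.3  0.6] T [-0.    0.02 -0.02] open 64.0 ff 0.0
196 [(215, np.uint8(47), 665.0, 6.0, 253.0), (219, np.uint8(31), 664.0, 15.0, 256.0), (227, np.uint8(48), 633.0, 17.0, 226.0)]
199 [(215, np.uint8(29), 662.0, 3.0, 240.0), (219, np.uint8(28), 662.0, 13.0, 244.0), (223, np.uint8(74), 654.0, 18.0, 238.0)]
202 [(215, np.uint8(23), 662.0, 2.0, 230.0), (219, np.uint8(23), 662.0, 12.0, 235.0), (223, np.uint8(36), 657.0, 19.0, 231.0)]
205 [(215, np.uint8(28), 658.0, -1.0, 215.0), (219, np.uint8(30), 655.0, 8.0, 216.0), (223, np.uint8(34), 657.0, 18.0, 222.0)]
208 [(219, np.uint8(66), 660.0, 9.0, 212.0), (223, np.uint8(30), 659.0, 19.0, 214.0)]
211 [(223, np.uint8(27), 643.0, 9.0, 183.0)]
214 []
196 [(215, np.uint8(48), 663.0, 5.0, 251.0), (219, np.uint8(31), 663.0, 14.0, 254.0), (223, np.uint8(69), 653.0, 18.0, 246.0), (227, np.uint8(47), 630.0, 16.0, 222.0)]
199 [(215, np.uint8(29), 661.0, 3.0, 239.0), (219, np.uint8(26), 662.0, 13.0, 244.0), (223, np.uint8(73), 653.0, 18.0, 237.0), (227, np.uint8(72), 631.0, 16.0, 214.0)]
202 [(215, np.uint8(23), nan, nan, nan), (219, np.uint8(25), 661.0, 12.0, 233.0), (223, np.uint8(37), 655.0, 18.0, 229.0)]
205 [(215, np.uint8(30), 656.0, -2.0, 213.0), (219, np.uint8(30), 655.0, 7.0, 215.0), (223, np.uint8(34), 656.0, 18.0, 220.0)]
208 [(219, np.uint8(73), 659.0, 9.0, 210.0), (223, np.uint8(31), 659.0, 18.0, 214.0)]
211 [(223, np.uint8(26), 641.0, 8.0, 181.0)]
214 []
```

View pics/s2.png

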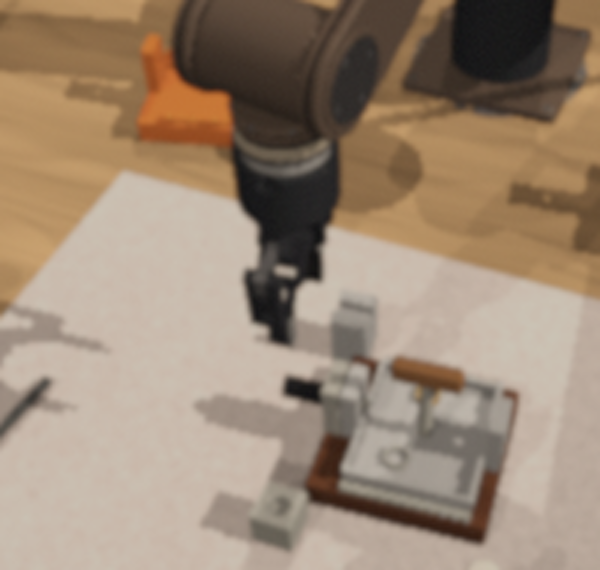

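```bash
python3 - <<'E'
from h import *
c=dict(np.load("scene2.npz"));c0=dict(np.load("scene0.npz"))
P=pts(c);P0=pts(c0)
for v in range(209,232,2): print(v,[(u,*P[v,u].round().tolist()) for u in range(221,234,3) if P[v,u,2]-P0[v,u,2]>15 or np.isnan(P[v,u,2])], c["img"][v,225],c0["img"][v,225])
E
```

```text
209 [(221, 657.0, 13.0, 207.0), (224, 652.0, 17.0, 203.0), (227, 633.0, 15.0, 182.0)] [50 53 56] [122 133 149]
211 [(221, 642.0, 3.0, 180.0), (224, 641.0, 11.0, 182.0), (227, 632.0, 13.0, 173.0)] [44 47 50] [121 132 147]
213 [(221, 641.0, 3.0, 172.0), (224, 641.0, 10.0, 174.0), (227, 633.0, 14.0, 168.0)] [42 43 46] [121 132 147]
215 [(227, 633.0, 13.0, 160.0)] [108 119 132] [130 142 157]
217 [] [167 181 196] [157 170 186]
219 [] [173 187 202] [162 175 191]
221 [] [174 188 202] [163 177 191]
223 [] [167 181 197] [156 170 185]
225 [] [122 134 149] [112 123 138]
227 [] [71 78 88] [63 70 79]
229 [] [53 58 65] [47 52 59]
231 [] [ 81  89 100] [73 81 91]
```

```bash
python3 - <<'E'
from h import *
c=dict(np.load("scene0.npz"));P=pts(c);k=512/800
h=cv2.cvtColor(c["img"],cv2.COLOR_BGR2HSV)[...,2]
m=(P[...,0]>130)&(P[...,0]<330)&(P[...,1]>-730)&(P[...,1]<-540)&(P[...,2]>120)
Q=P[m];vs,us=np.nonzero(m);print(len(Q))
for lo in range(150,330,12):
    s=(Q[:,2]>=lo)&(Q[:,2]<lo+12)
    if s.any(): print(lo,s.sum(),Q[s].min(0).round(),Q[s].max(0).round())
def pj(X):
    p=c["mtx"]@(c["R"]@np.array(X,float)+np.ravel(c["t"]));return (p[:2]/p[2]).round(1)
R=Ro.from_quat([.98474,.17402,0,0]).as_matrix();t=np.array([231.2,-633.4,191.3])
for s in(-43,43):print("open tip exp",(t+R[:,1]*s+[0,0,13]).round(),pj(t+R[:,1]*s+[0,0,13]),"obs lowest px near")
print([(u,v) for v,u in zip(vs,us) if Q is not None][-8:])
for u in range(60,122,4): 
    col=[v for v in range(20,70) if h[v,u]<50]; print(u,max(col) if col else None,P[max(col),u].round() if col else "")
E
```

```text
1626
246 33 [ 212. -685.  246.] [ 258. -581.  258.]
258 50 [ 206. -685.  258.] [ 259. -579.  270.]
270 47 [ 202. -683.  270.] [ 258. -580.  282.]
282 52 [ 214. -699.  282.] [ 265. -565.  294.]
294 124 [ 195. -702.  294.] [ 266. -561.  306.]
306 161 [ 193. -702.  306.] [ 268. -560.  318.]
318 138 [ 194. -698.  318.] [ 267. -563.  330.]
open tip exp [ 216. -593.  204.] [112.8  68.5] obs lowest px near
open tip exp [ 246. -674.  204.] [87.5 68.2] obs lowest px near
[(np.int64(109), np.int64(56)), (np.int64(110), np.int64(56)), (np.int64(111), np.int64(56)), (np.int64(81), np.int64(57)), (np.int64(82), np.int64(57)), (np.int64(108), np.int64(57)), (np.int64(109), np.int64(57)), (np.int64(110), np.int64(57))]
60 None 
64 None 
68 42 [ 264. -698.  297.]
72 43 [ 258. -689.  293.]
76 47 [ 254. -683.  279.]
80 50 [ 250. -674.  270.]
84 38 [ 244. -647.  310.]
88 38 [ 240. -634.  311.]
92 39 [ 236. -623.  307.]
96 38 [ 235. -607.  313.]
100 41 [ 231. -598.  303.]
104 43 [ 225. -590.  295.]
108 47 [ 219. -584.  281.]
112 67 [ -493. -1274.  -261.]
116 69 [ -527. -1280.  -291.]
120 69 [ -561. -1280.  -308.]
```

The picture shows fingertips at (283,340), well above the knob at (300,388). Depth agrees: at the start and now the tips sit about 40 mm higher than the reported TCP implies. xy agrees. I'll descend part way and recheck.

Emit:
{"op": "apply_moves", "data": {
  "steps": [
    [[0.02, 0, 0.8], [0, 0, 0], -0.5],
    [[0.02, 0, 0.8], [0, 0, 0], -0.5],
    [[0.02, 0, 0.8], [0, 0, 0], -0.5],
    [[0.02, 0, 0.7], [0, 0, 0], -0.5],
    [[0, 0, 0], [0, 0, 0], -0.5],
    [[0, 0, 0], [0, 0, 0], -0.5],
    [[0, 0, 0], [0, 0, 0], -0.5],
    [[0, 0, 0], [0, 0, 0], -0.5],
    [[0, 0, 0], [0, 0, 0], -0.5],
    [[0, 0, 0], [0, 0, 0], -0.5]
  ]
}}

```text
time: 6.5
tcp_pos: [597.0, 3.4, 50.8]
orientation: [0.673, 0.74, 0.0, 0.0]
ft_force: [-0.1, 0.2, -1.1]
opening: 64.4
finger_force: 0.0
```

```bash
cat >> h.py <<'E'
def gz(x0,y0,r=75,zmax=260):
    c=camera("scene");P=pts(c);h=cv2.cvtColor(c["img"],cv2.COLOR_BGR2HSV)[...,2];P0=pts(dict(np.load("scene0.npz")))
    m=(abs(P[...,0]-x0)<r)&(abs(P[...,1]-y0)<50)&(P[...,2]>15)&(P[...,2]<zmax)&(P[...,2]-P0[...,2]>15)&(h<75)
    Q=P[m]
    for lo in range(20,zmax,12):
        s=(Q[:,2]>=lo)&(Q[:,2]<lo+12)
        if s.any(): print(lo,s.sum(),Q[s].min(0).round(),Q[s].max(0).round())
    return c
E
python3 - <<'E'
from h import *
to([597.1,3.5,2])
c=gz(597,2)
cv2.imwrite("pics/s3.png",cv2.resize(c["img"][130:280,180:330],None,fx=4,fy=4,interpolation=cv2.INTER_CUBIC))
E
```

```text
t 6.5 tcp [597.    3.4  50.8] z [ 0. -0. -1.] yaw(tool y) 0.0943 turn z units 0.0006
units [0.005 0.004 2.439] F [-0.1  0.2 -1.1] T [ 0.04 -0.03  0.04] open 64.4 ff 0.0
92 6 [561.  -3.  98.] [633.  12. 104.]
104 24 [561.  -2. 105.] [641.  13. 116.]
116 21 [562.  -1. 117.] [643.  13. 127.]
128 7 [559.   2. 129.] [564.   7. 139.]
140 26 [562.   5. 142.] [660.  21. 152.]
152 51 [568.  -0. 152.] [660.  21. 164.]
164 64 [569.   0. 164.] [663.  23. 176.]
176 56 [583.   0. 177.] [663.  23. 188.]
188 84 [603.   0. 188.] [666.  24. 200.]
200 61 [614.  -0. 200.] [662.  20. 212.]
212 45 [611.  -1. 213.] [634.  36. 224.]
224 98 [596. -16. 224.] [634.  40. 236.]
236 123 [595. -18. 236.] [635.  40. 248.]
248 134 [595. -19. 248.] [635.  41. 260.]
```

View pics/s3.png

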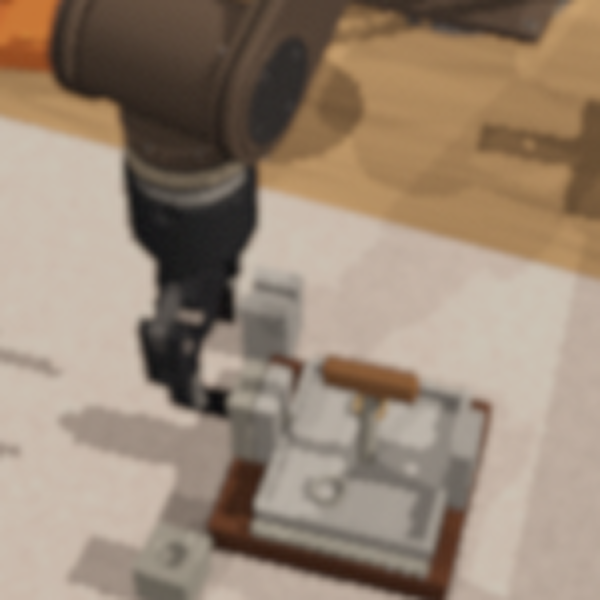

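The tips sit at z≈97 for TCP 51 and straddle the knob in x (565 to 629), so the offset of about 40 mm is confirmed. I descend 50 mm and close.

Emit:
{"op": "apply_moves", "data": {
  "steps": [
    [[0, 0, 0.7], [0, 0, 0], -0.5],
    [[0, 0, 0.7], [0, 0, 0], -0.5],
    [[0, 0, 0.7], [0, 0, 0], -0.5],
    [[0, 0, 0.4], [0, 0, 0], -0.5],
    [[0, 0, 0], [0, 0, 0], 0],
    [[0, 0, 0], [0, 0, 0], 0.3],
    [[0, 0, 0], [0, 0, 0], 0.7],
    [[0, 0, 0], [0, 0, 0], 0.7],
    [[0, 0, 0], [0, 0, 0], 0.7],
    [[0, 0, 0], [0, 0, 0], 0.7]
  ],
  "force": 25
}}

```text
time: 7.8
tcp_pos: [597.7, 3.3, 1.3]
orientation: [0.673, 0.74, 0.001, 0.001]
ft_force: [1.7, -0.2, 1.3]
opening: 18.7
finger_force: 24.4
```

```bash
python3 - <<'E'
from h import *
to([597.1,3.5,1])
c=gz(597,2)
E
```

```text
t 7.8 tcp [597.7   3.3   1.3] z [ 0.002 -0.    -1.   ] yaw(tool y) 0.0941 turn z units 0.0005
units [ 0.013 -0.029  0.014] F [ 1.7 -0.2  1.3] T [ 0.03 -0.2  -0.  ] open 18.7 ff 24.408099119018978
44 7 [610.   2.  53.] [620.  11.  56.]
56 13 [585.   1.  58.] [620.  11.  67.]
68 3 [584.   8.  69.] [590.  11.  76.]
80 15 [585.  -1.  86.] [637.  18.  92.]
92 26 [551.   7.  92.] [642.  19. 104.]
104 48 [575.  -1. 104.] [650.  21. 115.]
116 38 [575.   7. 116.] [657.  21. 128.]
128 60 [585.   1. 129.] [661.  23. 140.]
140 48 [602.   1. 140.] [660.  23. 152.]
152 39 [616.  -2. 152.] [637.  16. 164.]
164 43 [608.  -6. 165.] [635.  38. 176.]
176 93 [592. -15. 176.] [635.  40. 188.]
188 102 [597. -17. 188.] [635.  40. 200.]
200 120 [596. -19. 200.] [634.  40. 212.]
212 88 [587. -23. 212.] [635.  40. 220.]
224 9 [618. -18. 226.] [632.  23. 235.]
236 60 [611. -18. 238.] [632.  32. 248.]
248 126 [612. -24. 248.] [632.  28. 258.]
```

Gripped: opening 18.7, side force small. I draw the pin straight out along tool -x by 52 mm.

Emit:
{"op": "apply_moves", "data": {
  "steps": [
    [[0, 0, 0], [0, 0, 0], 0.8],
    [[-0.2, 0, 0], [0, 0, 0], 0.8],
    [[-0.3, 0, 0], [0, 0, 0], 0.8],
    [[-0.3, 0, 0], [0, 0, 0], 0.8],
    [[-0.3, 0, 0], [0, 0, 0], 0.8],
    [[-0.3, 0, 0], [0, 0, 0], 0.8],
    [[-0.3, 0, 0], [0, 0, 0], 0.8],
    [[-0.3, 0, 0], [0, 0, 0], 0.8],
    [[-0.3, 0, 0], [0, 0, 0], 0.8],
    [[-0.3, 0, 0], [0, 0, 0], 0.8]
  ],
  "force": 40
}}

```text
time: 9.1
tcp_pos: [601.4, -48.9, 0.1]
orientation: [0.673, 0.74, -0.0, -0.0]
ft_force: [-0.1, -1.3, -0.5]
opening: 18.8
finger_force: 38.7
```

```bash
python3 - <<'E'
from h import *
to([597.1,3.5,1])
c=camera("scene"); np.savez("scene4.npz",**c)
cv2.imwrite("pics/s4.png",cv2.resize(c["img"][180:270,200:300],None,fx=6,fy=6,interpolation=cv2.INTER_CUBIC))
E
```

```text
t 9.1 tcp [ 6.014e+02 -4.890e+01  1.000e-01] z [-0.001 -0.    -1.   ] yaw(tool y) 0.0944 turn z units 0.0007
units [ 2.629  0.034 -0.043] F [-0.1 -1.3 -0.5] T [0.06 0.04 0.  ] open 18.8 ff 38.70578169822693
```

View pics/s4.png

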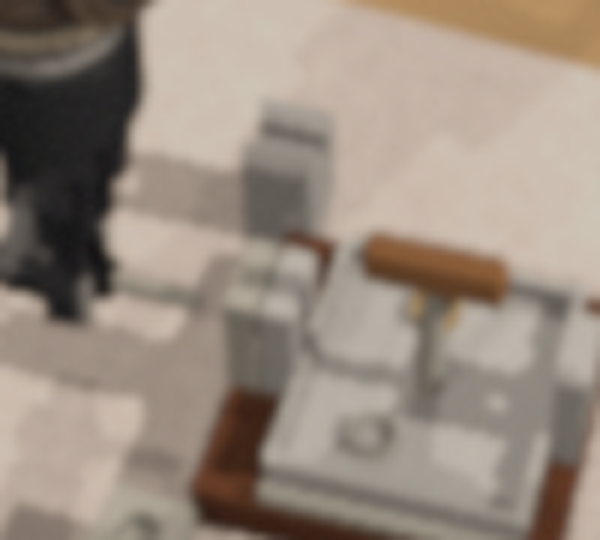

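The scene crop shows the shank in free air from (110,280) to (200,297), clear of the post at (235,290), with the tray still seated. I check the shank's height and line.

```bash
python3 - <<'E'
from h import *
c=dict(np.load("scene4.npz"));P=pts(c);P0=pts(dict(np.load("scene0.npz")))
m=(P[...,2]>40)&(P[...,2]<80)&(P[...,1]>-40)&(P[...,1]<25)&(abs(P[...,0]-600)<30)
for y in range(-40,25,6):
    Q=P[m&(P[...,1]>=y)&(P[...,1]<y+6)]
    if len(Q): print(y,len(Q),np.median(Q,0).round(1),Q[:,2].max().round(1),Q[:,0].min().round(1),Q[:,0].max().round(1))
E
```

```text
-40 33 [608.  -38.1  64.2] 74.3 589.6 615.9
-34 18 [602.3 -32.3  62.6] 68.8 594.6 607.7
-28 8 [599.3 -24.9  62.3] 64.4 595.0 604.5
-22 8 [600.2 -18.3  62.7] 63.7 596.8 604.5
-16 9 [600.1 -12.8  62.5] 65.2 595.0 602.6
-10 8 [598.7  -7.   61.6] 62.8 595.0 602.2
-4 9 [599.   -1.4  62.1] 64.5 594.5 602.5
2 11 [597.4   5.4  61.6] 64.7 591.9 600.8
20 1 [611.9  24.9  47.4] 47.4 611.9 611.9
```

The shank is level: axis z≈60, tip about 16 mm clear of the post. Next is lift 30 mm, across -102 mm, then +26.5 mm along.

Emit:
{"op": "apply_moves", "data": {
  "steps": [
    [[0, 0, -0.75], [0, 0, 0], 0.8],
    [[0, 0, -0.75], [0, 0, 0], 0.8],
    [[0, -0.85, 0], [0, 0, 0], 0.8],
    [[0, -0.85, 0], [0, 0, 0], 0.8],
    [[0, -0.85, 0], [0, 0, 0], 0.8],
    [[0, -0.85, 0], [0, 0, 0], 0.8],
    [[0.65, -0.85, 0], [0, 0, 0], 0.8],
    [[0.65, -0.85, 0], [0, 0, 0], 0.8],
    [[0, 0, 0], [0, 0, 0], 0.8],
    [[0, 0, 0], [0, 0, 0], 0.8]
  ]
}}

```text
time: 10.4
tcp_pos: [499.2, -32.5, 31.8]
orientation: [0.673, 0.74, 0.001, 0.001]
ft_force: [-0.1, -0.3, -0.8]
opening: 18.8
finger_force: 38.8
```

```bash
python3 - <<'E'
from h import *
to([497.1,-32.1,-9],yaw=0.1)
for n in("top","scene"):
    c=camera(n); np.savez(n+"5.npz",**c); P=pts(c)
    m=(P[...,2]>75)&(P[...,2]<102)&(P[...,1]>-14)&(P[...,1]<35)&(abs(P[...,0]-495)<30)
    for y in range(-14,35,6):
        Q=P[m&(P[...,1]>=y)&(P[...,1]<y+6)]
        if len(Q): print(n,y,len(Q),np.median(Q,0).round(1),Q[:,2].max().round(1),Q[:,0].min().round(1),Q[:,0].max().round(1))
    m=(P[...,2]>52)&(P[...,2]<67)&(P[...,1]>-16)&(P[...,1]<28)&(abs(P[...,0]-495)<28)
    Q=P[m];print(n,len(Q),np.median(Q,0).round(1))
    L=Q[Q[:,0]<493]; print(len(L), np.median(L,0).round(1) if len(L) else "")
E
```

```text
t 10.4 tcp [499.2 -32.5  31.8] z [ 0.003 -0.001 -1.   ] yaw(tool y) 0.0946 turn z units -0.0026
units [ 0.03  -0.109  2.039] F [-0.1 -0.3 -0.8] T [-0.04  0.02 -0.01] open 18.8 ff 38.78730207681656
top 0 [nan nan nan]
0 
scene -14 8 [499.2 -11.8  93.6] 95.9 495.7 503.3
scene -8 9 [497.9  -4.6  93.9] 97.0 493.2 501.2
scene -2 6 [4.986e+02 4.000e-01 9.300e+01] 94.9 494.0 501.8
scene 4 10 [497.9   6.9  92.9] 97.2 491.4 502.6
scene 10 6 [496.7  12.9  92.4] 94.6 494.0 499.7
scene 16 9 [496.2  19.2  92.1] 96.7 492.7 499.6
scene 22 3 [494.7  23.   92.3] 94.7 494.5 495.9
scene 126 [500.6   6.1  58.8]
62 [482.2   5.3  58.9]
  return _methods._mean(a, axis=axis, dtype=dtype,
  ret = um.true_divide(
```

Emit:
{"op": "apply_moves", "data": {
  "steps": [
    [[0, -0.05, 0.3], [0, 0, 0], 0.8],
    [[0.02, 0, 0.4], [0, 0, 0], 0.8],
    [[0, 0, 0.4], [0, 0, 0], 0.8],
    [[0, 0, 0], [0, 0, 0], 0.8],
    [[0, 0, 0], [0, 0, 0], 0.8],
    [[0, 0, 0], [0, 0, 0], 0.8],
    [[0, 0, 0], [0, 0, 0], 0.8],
    [[0, 0, 0], [0, 0, 0], 0.8],
    [[0, 0, 0], [0, 0, 0], 0.8],
    [[0, 0, 0], [0, 0, 0], 0.8]
  ]
}}

```text
time: 11.75
tcp_pos: [496.8, -31.8, 8.7]
orientation: [0.673, 0.74, 0.0, 0.0]
ft_force: [0.4, -1.1, -0.0]
opening: 18.8
finger_force: 38.8
```

```bash
python3 - <<'E'
from h import *
to([497.1,-32.1,-9],yaw=0.1)
c=camera("scene"); np.savez("scene6.npz",**c)
cv2.imwrite("pics/s6.png",cv2.resize(c["img"][175:235,215:275],None,fx=9,fy=9,interpolation=cv2.INTER_CUBIC))
E
```

```text
t 11.75 tcp [496.8 -31.8   8.7] z [ 0. -0. -1.] yaw(tool y) 0.0943 turn z units -0.0027
units [-0.016  0.012  0.883] F [ 0.4 -1.1 -0. ] T [-0.01  0.   -0.03] open 18.8 ff 38.79132628440857
```

View pics/s6.png

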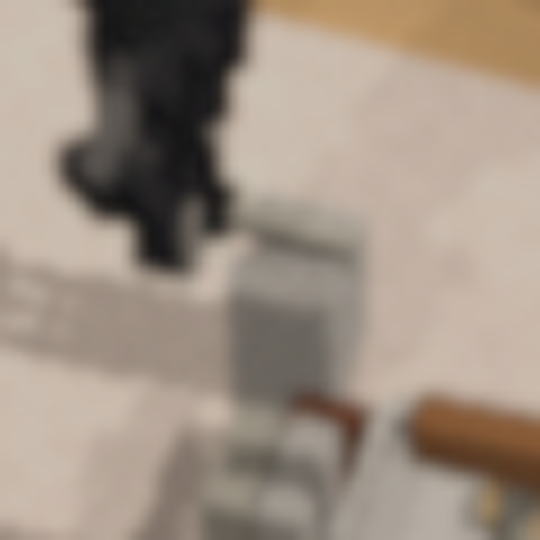

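The crop shows the shank lying over the notch line at (300,225), the knob in the fingers just off the rest's end face, and zero contact force. I lower it slowly.

Emit:
{"op": "apply_moves", "data": {
  "steps": [
    [[0, 0, 0.15], [0, 0, 0], 0.8],
    [[0, 0, 0.15], [0, 0, 0], 0.8],
    [[0, 0, 0.15], [0, 0, 0], 0.8],
    [[0, 0, 0.15], [0, 0, 0], 0.8],
    [[0, 0, 0.15], [0, 0, 0], 0.8],
    [[0, 0, 0.12], [0, 0, 0], 0.8],
    [[0, 0, 0], [0, 0, 0], 0.8],
    [[0, 0, 0], [0, 0, 0], 0.8],
    [[0, 0, 0], [0, 0, 0], 0.8],
    [[0, 0, 0], [0, 0, 0], 0.8]
  ]
}}

```text
time: 13.05
tcp_pos: [497.0, -31.9, -7.8]
orientation: [0.673, 0.74, -0.0, -0.0]
ft_force: [-3.0, -0.4, 6.2]
opening: 18.8
finger_force: 38.8
```

```bash
python3 - <<'E'
from h import *
to([497.1,-32.1,-9],yaw=0.1)
c=camera("scene"); P=pts(c)
m=(P[...,2]>46)&(P[...,2]<72)&(P[...,1]>-18)&(P[...,1]<30)&(abs(P[...,0]-495)<30)
for x in range(466,524,6):
    Q=P[m&(P[...,0]>=x)&(P[...,0]<x+6)]
    if len(Q): print(x,len(Q),np.median(Q,0).round(1),Q[:,2].max().round(1))
E
```

```text
t 13.05 tcp [497.  -31.9  -7.8] z [-0. -0. -1.] yaw(tool y) 0.0947 turn z units -0.0025
units [-0.01   0.004  0.058] F [-3.  -0.4  6.2] T [0.1  0.44 0.06] open 18.8 ff 38.841299414634705
466 1 [471.1  19.6  49.8] 49.8
472 9 [476.4  12.8  61.1] 63.4
478 33 [481.    7.6  60. ] 63.5
484 30 [485.6   2.2  55.8] 60.8
490 26 [493.8   5.9  55.4] 59.3
496 16 [497.3  -6.9  55.5] 61.9
502 21 [504.8  10.3  59.4] 63.8
508 53 [511.6   8.   56.6] 65.1
514 6 [514.5   0.   53.3] 58.5
```

It's seated: 6 N up, shank top at z≈55 in the notch. I release, then retreat straight up.

Emit:
{"op": "apply_moves", "data": {
  "steps": [
    [[0, 0, -0.03], [0, 0, 0], 0.5],
    [[0, 0, 0], [0, 0, 0], 0.3],
    [[0, 0, 0], [0, 0, 0], 0.1],
    [[0, 0, 0], [0, 0, 0], 0],
    [[0, 0, 0], [0, 0, 0], -0.2],
    [[0, 0, 0], [0, 0, 0], -0.2],
    [[0, 0, -0.2], [0, 0, 0], -0.2],
    [[0, 0, -0.6], [0, 0, 0], -0.2],
    [[0, 0, -1], [0, 0, 0], -0.2],
    [[0, 0, -1], [0, 0, 0], -0.2]
  ]
}}

```text
time: 14.35
tcp_pos: [497.1, -31.9, 49.3]
orientation: [0.673, 0.74, 0.0, 0.0]
ft_force: [-0.3, -1.0, -0.3]
opening: 51.4
finger_force: 0.0
```

Emit:
{"op": "apply_moves", "data": {
  "steps": [
    [[0, 0, -1], [0, 0, 0], -0.2],
    [[0, 0, -1], [0, 0, 0], -0.2],
    [[0, 0, -1], [0, 0, 0], -0.2],
    [[0, 0, -1], [0, 0, 0], -0.2],
    [[0, 0, -1], [0, 0, 0], -0.2],
    [[0, 0, -1], [0, 0, 0], -0.2],
    [[0, 0, -1], [0, 0, 0], -0.2],
    [[0, 0, 0], [0, 0, 0], -0.2],
    [[0, 0, 0], [0, 0, 0], -0.2],
    [[0, 0, 0], [0, 0, 0], -0.2]
  ]
}}

```text
time: 15.6
tcp_pos: [496.1, -31.6, 186.7]
orientation: [0.673, 0.74, -0.0, -0.001]
ft_force: [-0.4, 0.6, -0.6]
opening: 51.4
finger_force: 0.0
```

```bash
python3 - <<'E'
from h import *
to([587.3,108.4,190])
for n in("scene","top"):
    c=camera(n); np.savez(n+"7.npz",**c);P=pts(c);h=cv2.cvtColor(c["img"],cv2.COLOR_BGR2HSV)[...,2]
    for nm,m in (("handle",(P[...,2]>110)&(P[...,2]<135)&(abs(P[...,0]-587)<30)&(abs(P[...,1]-108)<50)),("far lug",(P[...,2]>76)&(P[...,2]<95)&(abs(P[...,0]-582)<30)&(abs(P[...,1]-170)<15)),("knob",(P[...,2]>40)&(P[...,2]<70)&(h<60)&(abs(P[...,0]-497)<30)&(abs(P[...,1]+32)<30))):
        Q=P[m].astype(np.float32)
        if len(Q)>4: r=cv2.minAreaRect(Q[:,:2]);print(n,nm,np.round(r[0],1),np.round(r[1],1),round(r[2],1),"zmed",np.median(Q[:,2]).round(1),Q[:,2].max())
    if n=="scene": cv2.imwrite("pics/s7.png",cv2.resize(c["img"][165:285,205:325],None,fx=4.9,fy=4.9,interpolation=cv2.INTER_CUBIC))
E
```

```text
t 15.6 tcp [496.1 -31.6 186.7] z [-0.002  0.001 -1.   ] yaw(tool y) 0.0942 turn z units 0.0006
units [ 6.54   5.197 -0.17 ] F [-0.4  0.6 -0.6] T [-0.   -0.02  0.02] open 51.4 ff 0.0Traceback (most recent call last):
  File "<stdin>", line 7, in <module>
cv2.error: OpenCV(4.12.0) /io/opencv/modules/imgproc/src/convhull.cpp:143: error: (-215:Assertion failed) total >= 0 && (depth == CV_32F || depth == CV_32S) in function 'convexHull'
```

```bash
python3 - <<'E'
from h import *
for n in("scene","top"):
    c=camera(n); np.savez(n+"7.npz",**c);P=pts(c);h=cv2.cvtColor(c["img"],cv2.COLOR_BGR2HSV)[...,2]
    for nm,m in (("handle",(P[...,2]>110)&(P[...,2]<135)&(abs(P[...,0]-587)<30)&(abs(P[...,1]-108)<50)),("far lug",(P[...,2]>76)&(P[...,2]<95)&(abs(P[...,0]-582)<30)&(abs(P[...,1]-170)<15)),("knob",(P[...,2]>40)&(P[...,2]<70)&(h<60)&(abs(P[...,0]-497)<30)&(abs(P[...,1]+32)<30)),("shank",(P[...,2]>40)&(P[...,2]<57)&(abs(P[...,0]-494)<10)&(abs(P[...,1]-5)<14))):
        Q=np.ascontiguousarray(P[m],np.float32)
        if len(Q)>4: r=cv2.minAreaRect(Q[:,:2].copy());print(n,nm,np.round(r[0],1),np.round(r[1],1),round(r[2],1),"med",np.median(Q,0).round(1))
    if n=="scene": cv2.imwrite("pics/s7.png",cv2.resize(c["img"][165:285,205:325],None,fx=4.9,fy=4.9,interpolation=cv2.INTER_CUBIC))
E
```

```text
scene handle [588.6 108.9] [16.  59.4] 4.6 med [592.4 108.7 124.4]
scene far lug [582.3 170.2] [37.8 14. ] 5.2 med [585.7 170.6  85.9]
scene knob [502.5 -30.4] [10.7 28.1] 15.0 med [502.7 -30.   57.3]
scene shank [491.3   5.1] [15.3 26.7] 4.3 med [489.    1.7  55.1]
top handle [587.2 107.9] [14.7 56.1] 4.8 med [585.4 107.5 124.5]
top far lug [579.9 169.9] [36.5 14. ] 1.4 med [582.8 169.5  85.3]
```

View pics/s7.png

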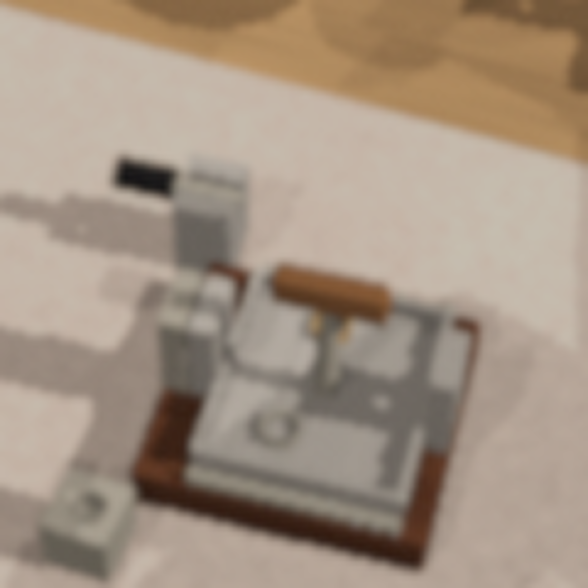

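The crop shows the pin parked level in the rest, with the knob overhanging at (145,177) and the fingers gone. The tray is seated with its crossbar at (330,292). I move over the handle at (587.7, 108.4).

Emit:
{"op": "apply_moves", "data": {
  "steps": [
    [[0.934, 0.746, 0], [0, 0, 0], -0.2],
    [[0.934, 0.746, 0], [0, 0, 0], -0.2],
    [[0.934, 0.746, 0], [0, 0, 0], -0.2],
    [[0.934, 0.746, 0], [0, 0, 0], -0.2],
    [[0.934, 0.746, 0], [0, 0, 0], -0.2],
    [[0.934, 0.746, 0], [0, 0, 0], -0.2],
    [[0.934, 0.746, 0], [0, 0, 0], -0.2],
    [[0, 0, 0], [0, 0, 0], -0.2],
    [[0, 0, 0], [0, 0, 0], -0.2],
    [[0, 0, 0], [0, 0, 0], -0.2]
  ]
}}

```text
time: 17.0
tcp_pos: [588.2, 107.7, 187.8]
orientation: [0.673, 0.739, -0.0, -0.0]
ft_force: [-0.5, -0.6, 0.2]
opening: 51.6
finger_force: 0.0
```

```bash
python3 - <<'E'
from h import *
to([587.7,108.4,54])
E
```

```text
t 17.0 tcp [588.2 107.7 187.8] z [-0. -0. -1.] yaw(tool y) 0.0936 turn z units 0.0003
units [ 0.041 -0.021  6.688] F [-0.5 -0.6  0.2] T [0.01 0.   0.01] open 51.6 ff 0.0
```

Emit:
{"op": "apply_moves", "data": {
  "steps": [
    [[0.03, -0.02, 0.9], [0, 0, 0], -0.2],
    [[0, 0, 0.9], [0, 0, 0], -0.2],
    [[0, 0, 0.9], [0, 0, 0], -0.2],
    [[0, 0, 0.9], [0, 0, 0], -0.2],
    [[0, 0, 0.9], [0, 0, 0], -0.2],
    [[0, 0, 0.9], [0, 0, 0], -0.2],
    [[0, 0, 0.7], [0, 0, 0], -0.2],
    [[0, 0, 0.58], [0, 0, 0], -0.2],
    [[0, 0, 0], [0, 0, 0], -0.2],
    [[0, 0, 0], [0, 0, 0], -0.2]
  ]
}}

```text
time: 18.25
tcp_pos: [588.6, 108.8, 54.9]
orientation: [0.673, 0.74, 0.0, 0.0]
ft_force: [-0.2, 0.9, 0.3]
opening: 51.4
finger_force: 0.0
```

```bash
python3 - <<'E'
from h import *
to([587.7,108.4,54])
c=gz(587,108,60,200)
P=pts(c);m=(P[...,2]>76)&(P[...,2]<95)&(abs(P[...,0]-582)<30)&(abs(P[...,1]-170)<15);print("lug",np.median(P[m],0).round(1))
E
```

```text
t 18.25 tcp [588.6 108.8  54.9] z [ 0.001  0.    -1.   ] yaw(tool y) 0.0943 turn z units 0.0006
units [-0.016 -0.048  0.043] F [-0.2  0.9  0.3] T [-0.02  0.04 -0.  ] open 51.4 ff 0.0
104 17 [561.  97. 105.] [627. 118. 115.]
116 7 [625. 108. 118.] [627. 117. 124.]
128 1 [623. 123. 139.] [623. 123. 139.]
140 20 [615. 106. 144.] [645. 126. 152.]
152 33 [604. 104. 152.] [646. 125. 163.]
164 46 [605.  97. 165.] [647. 127. 176.]
176 21 [609.  97. 177.] [647. 127. 187.]
188 41 [598.  94. 189.] [647. 128. 200.]
lug [585.8 170.7  85.8]
```

The fingers straddle the bar with no contact. I close on it.

Emit:
{"op": "apply_moves", "data": {
  "steps": [
    [[0, -0.02, 0.02], [0, 0, 0], 0.1],
    [[0, 0, 0], [0, 0, 0], 0.4],
    [[0, 0, 0], [0, 0, 0], 0.6],
    [[0, 0, 0], [0, 0, 0], 0.8],
    [[0, 0, 0], [0, 0, 0], 0.95],
    [[0, 0, 0], [0, 0, 0], 0.95],
    [[0, 0, 0], [0, 0, 0], 0.95],
    [[0, 0, 0], [0, 0, 0], 0.95],
    [[0, 0, 0], [0, 0, 0], 0.95],
    [[0, 0, 0], [0, 0, 0], 0.95]
  ],
  "force": 70
}}

```text
time: 19.55
tcp_pos: [588.3, 108.7, 54.3]
orientation: [0.673, 0.74, 0.001, 0.001]
ft_force: [4.2, 0.8, 1.8]
opening: 12.8
finger_force: 68.8
```

```bash
python3 - <<'E'
from h import *
to([587.7,108.4,54])
E
```

```text
t 19.55 tcp [588.3 108.7  54.3] z [ 0.001  0.    -1.   ] yaw(tool y) 0.0942 turn z units 0.0006
units [-0.014 -0.029  0.013] F [4.2 0.8 1.8] T [ 0.09 -0.59  0.  ] open 12.8 ff 68.76484394073486
```

Gripped, 12.8 mm at 69 N. I lift gently.

Emit:
{"op": "apply_moves", "data": {
  "steps": [
    [[0, 0, -0.05], [0, 0, 0], 0.95],
    [[0, 0, -0.1], [0, 0, 0], 0.95],
    [[0, 0, -0.15], [0, 0, 0], 0.95],
    [[0, 0, -0.2], [0, 0, 0], 0.95],
    [[0, 0, -0.25], [0, 0, 0], 0.95],
    [[0, 0, -0.25], [0, 0, 0], 0.95],
    [[0, 0, -0.2], [0, 0, 0], 0.95],
    [[0, 0, -0.1], [0, 0, 0], 0.95],
    [[0, 0, 0], [0, 0, 0], 0.95],
    [[0, 0, 0], [0, 0, 0], 0.95]
  ]
}}

```text
time: 20.8
tcp_pos: [587.4, 108.7, 79.6]
orientation: [0.673, 0.74, -0.0, -0.0]
ft_force: [0.1, -0.3, -4.6]
opening: 13.4
finger_force: 68.3
```

```bash
cat >> h.py <<'E'
def tray(dz):
    c=camera("scene");P=pts(c)
    # far lug top & tray floor plane fit
    m=(P[...,2]>76+dz)&(P[...,2]<95+dz)&(abs(P[...,0]-582)<40)&(abs(P[...,1]-170)<20);print("lug",m.sum(),np.median(P[m],0).round(1))
    a=(abs(P[...,2]-38-dz)<12)&((abs(P[...,0]-587)<50)&(abs(P[...,1]-108)<45));Q=P[a]
    A=np.c_[Q[:,:2]-[587,108],np.ones(len(Q))]; 
    w=np.ones(len(Q),bool)
    for _ in range(4):
        k=np.linalg.lstsq(A[w],Q[w,2],rcond=None)[0]; w=abs(A@k-Q[:,2])<4
    print("floor plane slopes",k.round(3),w.sum())
E
python3 - <<'E'
from h import *
to([588,108.5,175])
tray(26)
E
```

```text
t 20.8 tcp [587.4 108.7  79.6] z [-0.001 -0.    -1.   ] yaw(tool y) 0.0943 turn z units 0.0006
units [-0.014  0.025 -4.771] F [ 0.1 -0.3 -4.6] T [-0.07  0.    0.02] open 13.4 ff 68.34898352622986
lug 88 [583.9 170.5 111.7]
floor plane slopes [-1.0000e-03 -1.0000e-03  6.2921e+01] 999
```

The wrist carries 4.6 N, the weight of the tray, and the floor is level. I lift the remaining ~97 mm.

Emit:
{"op": "apply_moves", "data": {
  "steps": [
    [[0, 0, -0.2], [0, 0, 0], 0.95],
    [[0, 0, -0.5], [0, 0, 0], 0.95],
    [[0, 0, -0.7], [0, 0, 0], 0.95],
    [[0, 0, -0.8], [0, 0, 0], 0.95],
    [[0, 0, -0.8], [0, 0, 0], 0.95],
    [[0, 0, -0.8], [0, 0, 0], 0.95],
    [[0, 0, -0.6], [0, 0, 0], 0.95],
    [[0, 0, -0.3], [0, 0, 0], 0.95],
    [[0, 0, -0.15], [0, 0, 0], 0.95],
    [[0, 0, 0], [0, 0, 0], 0.95]
  ]
}}

```text
time: 22.1
tcp_pos: [587.4, 108.7, 176.4]
orientation: [0.673, 0.74, -0.0, -0.0]
ft_force: [0.1, -0.1, -4.6]
opening: 12.8
finger_force: 68.4
```

Emit:
{"op": "apply_moves", "data": {
  "steps": [
    [[0, 0, 0], [0, 0, 0], 0.95],
    [[0, 0, 0], [0, 0, 0], 0.95],
    [[0, 0, 0], [0, 0, 0], 0.95],
    [[0, 0, 0], [0, 0, 0], 0.95],
    [[0, 0, 0], [0, 0, 0], 0.95],
    [[0, 0, 0], [0, 0, 0], 0.95],
    [[0, 0, 0], [0, 0, 0], 0.95],
    [[0, 0, 0], [0, 0, 0], 0.95],
    [[0, 0, 0], [0, 0, 0], 0.95],
    [[0, 0, 0], [0, 0, 0], 0.95]
  ]
}}

```text
time: 23.35
tcp_pos: [587.6, 108.7, 176.8]
orientation: [0.673, 0.74, -0.0, -0.0]
ft_force: [0.4, 0.0, -4.5]
opening: 13.3
finger_force: 68.4
```

```bash
python3 - <<'E'
from h import *
to([588,108.5,175])
tray(121)
c=camera("scene");P=pts(c);h=cv2.cvtColor(c["img"],cv2.COLOR_BGR2HSV)[...,2]
m=(P[...,2]>40)&(P[...,2]<70)&(h<60)&(abs(P[...,0]-497)<30)&(abs(P[...,1]+32)<30);print("knob",m.sum(),np.median(P[m],0).round(1))
print(abs(sense()["joint_velocities"]).max())
E
```

```text
t 23.35 tcp [587.6 108.7 176.8] z [-0. -0. -1.] yaw(tool y) 0.0943 turn z units 0.0006
units [-0.013  0.017  0.091] F [ 0.4  0.  -4.5] T [-0.05  0.02  0.  ] open 13.3 ff 68.36588144302368
lug 106 [586.3 170.8 208.4]
floor plane slopes [0.00000e+00 1.00000e-03 1.60078e+02] 1115
knob 39 [502.4 -30.8  58.2]
0.009421768184309334
```

The tray is level and still, with its underside at about 152 mm. The pin hasn't moved in the rest. I hand in.

```bash
python3 -c "
from bench import *
print(close_job())"
```

```text
the job is handed in; nothing more can be done
None
```

The job is handed in (no verdict returned): the pin lies released in the rest's notch, and the gripper alone holds the tray level and still about 122 mm above its seat; no ring spill was seen, but I didn't re-check the rings after the lift.

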